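Nest the clay bowls on the dryer and start it

ROBOT

A 6-joint arm with a two-finger parallel gripper is mounted at the origin on the work surface. World frame = base frame: x ahead of the robot, y to its left, z up, the work surface at z = 0. Lengths are in m, angles in rad, forces in N, time in s.
With the tool pointing down it reaches from about 0.275 to 0.85 m from the base axis. Payload 5.2 kg.
Tool frame: the origin (TCP) lies at the very end of the fingers, on their centre line; the grasp point (between the pads) lies 19 mm behind it (arm.grasp_offset is the distance from the TCP to the grasp point, in m); z points along the fingers, y is the direction in which the jaws open and shut (so a half turn about z gives the same grasp; the last joint's range is limited). The gripper opens to 85 mm and grips with 20 to 120 N. Pads are 22 mm wide; open, the fingers measure 114 mm over their backs; the gripper's body (76 mm by 85 mm) begins 54 mm behind the grasp point. The pads swing forward as they close: fully open they stand 13 mm farther back than shut.
Start: joints at [0.908, 0.259, 1.535, -0, 1.348, -0.203], TCP at [0.244, 0.493, 0.231] pointing down, gripper open.
Joint ranges: [-3.14, 3.14], [-0.91, 2.08], [0.19, 2.58], [-1.22, 4.36], [0.22, 2.71], [-3.12, 3.12]. Speed limits (rad/s): [2.57, 2.57, 3.14, 3.14, 3.14, 3.14].

INTERFACE

Orientations are given as a unit quaternion [w, x, y, z].
In Python, from cell import get_state, imaging, close_job, arm gives the robot as it stands. The module is installed in compiled form; this text tells all that it offers.
- The arm moves only by the shell command python3 -m inch 'ROWS' [FORCE]. ROWS is JSON, a list of rows, each a list of 3 entries, a list of its own where there are three numbers: the shift along the world's x, y, z in units of 50 mm (1.0 is 50 mm), then the turn, a rotation vector about the world's x, y, z in units of 10 degrees (1.0 is 10 degrees), then the opening, from 0 (shut) to 1 (fully open). In form: [[[dx, dy, dz], [rx, ry, rz], claw], ...]. A call has 1 to 8 rows; each row is the pose to reach, as a shift and turn from the pose commanded when the call began; what a row does not reach only later rows make up. A row lasts 1/8 s, in which the tool goes at most 62.5 mm and 10.7 degrees, less where a joint would pass 70% of its speed; a pose out of reach is approached as far as the arm can. A call with a gripper value outside its range is refused whole. The fingers move at their own pace and stop on an object; FORCE is the grip in N (left out, the last holds). Time passes only in rows, so rows that repeat a pose let the fingers close. It gives the time, the measured TCP pose, the force and the opening at its end, in the units of the state.
- get_state(): the state, without advancing time (a new reading comes with each control period).
- imaging.read_camera(name): name is "scene" or "top" or "wrist"; returns a dict with "frame" (480x640x3 uint8, blue, green, red), "depth" (480x640 float32, m along the optical axis (not along the pixel's ray), 0 where there is no reading), "intrinsics" (3x3 intrinsics, pixels), "xyz" and "attitude" of the camera in the world. Camera axes: x right, y down, z forward; pixel columns grow to the right and rows downward; lengths in m; the calibration is good to about 2 mm. The wrist camera is an equidistant fisheye: a pixel r from the principal point sees the ray r / f radians off the axis. A picture is of the moment at which its call begins.
- close_job(): hands the job in, once; it reports no verdict.
Trained networks look in the newest picture that a camera, given by its name, has taken for a name from the list of things; names that differ only in an ending like _2 or _b are one class to them, and where a whole thing is asked for, a point or a joint stands for the part that bears it (a point fixed in the world has none). Each returns a list of dicts, best first, with "conf" (0 to 1); they miss things now and then, are a little off and sometimes report something else, mostly with a low value. They report only what shows in the picture. A call takes as long as a camera call. They do not tell look-alikes from the thing itself.
- imaging.spot_in(name, camera): "xy" ([column, row] in pixels, amid what is visible of it).
- imaging.place_of(name, camera): "xy" ([column, row] in pixels: a listed point, or the origin of a listed thing).
The state is a dict: "clock": time; "joint_pos": joint angles; "joint_vel": joint speeds; "joint_torque": joint torques, N m; "position": TCP position; "tool_rot": TCP orientation; "force": force on the tool from outside, world axes, zero at the start; "ft_torque": the same for the moment, N m; "grip_width": opening from 0.0 (shut) to 1.0 (fully open).
Only numpy, scipy, OpenCV 4.12 (cv2) and the standard library are available. Lean on these libraries where they do the work, as an engineer would, in place of code of your own. Each camera call takes 0.05 s, during which the arm holds its last target. There are 200 camera calls.

TASK

Nest the three clay bowls by size on the dryer's plate: the middle bowl into the large one that already stands there, the small one into the middle one, each set down gently, upright and centred with its foot flat on the floor of the bowl below. Then start the dryer: twist its start knob clockwise all the way to its stop and let it spring back. Leave everything else on the table where it is.

Things in the scene. Friction and masses are not known exactly. Their poses are not given: they have to be found in the camera images.
- bowl_large: Plain terracotta bowl, the largest of three: 160 mm across the rim (top 20 mm of the wall upright), 88 mm across the foot, 60 mm high, wall 8 mm, foot 18 mm thick (flat inner floor 18 mm above the underside, about 76 mm across), 0.7 kg. Starts upright on the dryer's plate. Origin: centre of the underside; z up.
- bowl_medium: Plain terracotta bowl, the middle one of three: 106 mm across the rim (top 20 mm of the wall upright), 66 mm across the foot, 60 mm high, wall 8 mm, foot 18 mm thick (flat inner floor 18 mm above the underside, about 56 mm across), 0.32 kg. Starts upright on the table. Seated in the large bowl it stands 18 mm higher than it (underside and rim). Origin: centre of the underside; z up.
- bowl_small: Plain terracotta bowl, the smallest of three: 66 mm across the rim (top 20 mm of the wall upright), 46 mm across the foot, 60 mm high, wall 8 mm, foot 18 mm thick (flat inner floor 18 mm above the underside, about 36 mm across), 0.15 kg. Starts upright on the table. Seated in the middle bowl it stands 18 mm higher than it (underside and rim). Origin: centre of the underside; z up.
- dryer: Clay dryer, a low white appliance 260 (x) by 360 (y) by 60 mm high, fixed. Its dark square plate (230 mm, top 50 mm above the table) lies on its +y part, a raised grey control pod (240 by 95 mm, top 60 mm above the table) on its -y part. Origin: centre of the underside, on the table; x points away from the robot at yaw 0.
- plate (a point): Centre of the top of the dryer's drying plate, 55 mm to +y of the dryer's origin and 50 mm above the table.
- start (a joint): Angle of the dryer's start knob, rad: 0 at rest, 1.2 at its stop. It turns clockwise seen from above, against a light spring (about 0.1 N m at the stop), and springs back to 0 when let go.
- start_grip (a point): Grip point of the start knob, on its vertical axis, 29 mm above the pod's top and 89 mm above the table. The black knob is a bar 52 mm long, 16 mm thick, 30 mm high (its top is 7 mm above this point), on a round skirt 6 mm high. The point turns with the knob: x along the bar, y across it, z up.
- tablet_round: Bystander: round clay tablet lying flat, 116 mm across, 20 mm thick; origin at the centre of its underside.
- slip_jar: Bystander: closed clear jar with a white cap, 68 mm across, 100 mm high; origin at the centre of its underside.
Not all that is in view belongs to the job. Leave any blue look-alike of the bowl_small alone.

How it is judged:
By the outcome, as a careful person would: the job done as asked, in the order asked, and still so for the second after the job is handed in, with the robot touching nothing.
It also fails if it takes over 67 s, if anything falls off the work surface, if the arm or the gripper's body presses on something with over 40 N, if the wrist force passes 120 N, or if a joint passes its speed limit or range.

## Working session

There is one attempt and no reset: what is moved stays moved. The work goes in short steps, Python scripts to look and compute and a shell command to move; the robot and the scene stay as the last step left them, time stands still between calls to the robot, and variables do not carry over. Pictures are saved under pics/ and viewed, about 8 in all and at most 12, crops included, and the job is handed in when it is done.

```bash
mkdir -p pics; cat > h.py <<'E'
import numpy as np, cv2
from scipy.spatial.transform import Rotation as R
from cell import get_state, imaging, close_job, arm
def q2R(q): return R.from_quat([q[1],q[2],q[3],q[0]]).as_matrix()
def cam(n,save=None):
    c=imaging.read_camera(n)
    if save: cv2.imwrite('pics/'+save,c['frame'])
    return c
def rot(c):
    a=np.array(c['attitude']); return a if a.shape==(3,3) else q2R(a)
def cloud(c):
    d=c['depth'];K=c['intrinsics'];v,u=np.mgrid[:480,:640]
    p=np.stack([(u-K[0,2])/K[0,0]*d,(v-K[1,2])/K[1,1]*d,d],-1)
    return p@rot(c).T+np.array(c['xyz'])
def atz(c,uv,z):
    K=c['intrinsics'];r=rot(c)@np.array([(uv[0]-K[0,2])/K[0,0],(uv[1]-K[1,2])/K[1,1],1])
    o=np.array(c['xyz']);return o+r*(z-o[2])/r[2]
E
python3 - <<'E'
from h import *
for n in ('top','scene'):
    c=cam(n,n+'1.png');print(n,c['xyz'],c['attitude'],c['intrinsics'][0],(c['depth']>0).mean())
    for k,z in [('bowl_large',.05),('bowl_medium',0),('bowl_small',0),('dryer',0),('plate',.05),('start_grip',.089),('tablet_round',0),('slip_jar',0)]:
        for r in imaging.place_of(k,n)[:3]:
            print(k,np.round(r['xy']),round(r['conf'],2),np.round(atz(c,r['xy'],z),3))
print(get_state())
E
```

```text
top [ 0.34398194 -0.10342428  1.08391706] [ 0.06697528 -0.69745066  0.70964418 -0.07404068] [478.56252997   0.         326.48410808] 0.9961197916666666
bowl_large [178. 276.] 0.77 [0.48  0.207 0.05 ]
bowl_medium [407. 298.] 0.66 [ 0.429 -0.297  0.   ]
bowl_medium [272. 270.] 0.16 [0.497 0.009 0.   ]
bowl_small [341. 236.] 0.91 [ 0.573 -0.15   0.   ]
bowl_small [388. 213.] 0.56 [ 0.626 -0.262  0.   ]
dryer [221. 267.] 0.72 [0.506 0.126 0.   ]
dryer [386. 212.] 0.71 [ 0.628 -0.258  0.   ]
start_grip [272. 272.] 0.64 [0.479 0.001 0.089]
slip_jar [460. 201.] 0.86 [ 0.653 -0.432  0.   ]
scene [1.32189659 0.10145485 0.95900148] [-0.21271936  0.57131012  0.73987632 -0.28449648] [544.93751895   0.         320.70459056] 0.9959309895833334
bowl_large [473. 246.] 0.81 [0.481 0.214 0.05 ]
bowl_medium [262. 210.] 0.58 [ 0.446 -0.29   0.   ]
bowl_small [248. 269.] 0.92 [ 0.629 -0.262  0.   ]
bowl_small [302. 260.] 0.86 [ 0.576 -0.152  0.   ]
dryer [430. 261.] 0.92 [0.506 0.129 0.   ]
plate [462. 250.] 0.83 [0.5   0.192 0.05 ]
start_grip [380. 219.] 0.55 [0.489 0.006 0.089]
tablet_round [178. 262.] 0.7 [ 0.65  -0.423 -0.   ]
slip_jar [179. 263.] 0.71 [ 0.652 -0.42   0.   ]
{'clock': 0.9, 'joint_pos': array([ 9.08211242e-01,  2.58543329e-01,  1.53498690e+00, -4.78921403e-06,
        1.34802024e+00, -2.02801667e-01]), 'joint_vel': array([-0.00213417,  0.00146713,  0.00018774,  0.00100552,  0.00184142,
        0.00038708]), 'joint_torque': array([ 2.73740488e-04, -4.45911455e+01, -2.90892470e+01, -5.44246577e-04,
        7.33105589e-04,  1.79142921e-05]), 'position': array([0.24404803, 0.49289359, 0.23134554]), 'tool_rot': array([1.09651891e-05, 2.27871568e-01, 9.73691198e-01, 1.81704598e-05]), 'force': array([ 0.07563665, -0.05852859, -1.28424077]), 'ft_torque': array([-0.02864282, -0.00625884, -0.00212459]), 'grip_width': 1.0002067149534772}
```

View pics/top1.png

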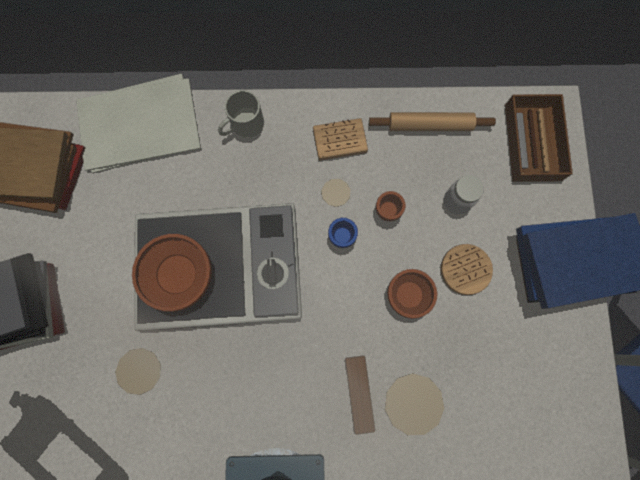

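View pics/scene1.png

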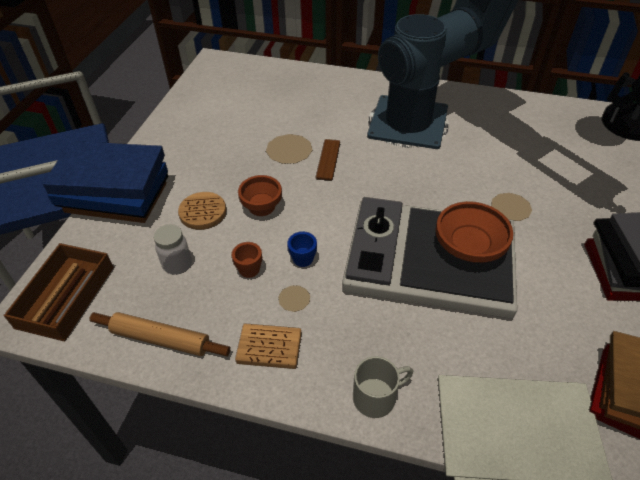

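Top view: large bowl (172,273), medium (412,294), red small (390,206), blue decoy (343,233), knob (272,268). The scene view agrees. Next I'll fit the rims and the knob bar from depth.

```bash
cat >> h.py <<'E'
def circ(P):
    from scipy.optimize import least_squares
    f=lambda p:np.hypot(P[:,0]-p[0],P[:,1]-p[1])-p[2]
    r=least_squares(f,[*P[:,:2].mean(0),.05],loss='soft_l1',f_scale=.002);return r.x
def rim(C,c0,z,rad,tol=.006):
    m=(np.abs(C[...,2]-z)<tol)&(np.hypot(C[...,0]-c0[0],C[...,1]-c0[1])<rad+.02)
    return C[m]
E
python3 - <<'E'
from h import *
s=get_state();M=q2R(s['tool_rot']);print('tool y',M[:,1])
for n in ('top','scene'):
    c=cam(n);C=cloud(c)
    for k,c0,z,r in [('L',(.485,.212),.11,.08),('M',(.43,-.295),.06,.053),('S',(.628,-.262),.06,.033),('blue',(.575,-.15),.06,.033)]:
        P=rim(C,c0,z,r);print(n,k,len(P),np.round(circ(P),4),'minmax mid',np.round((P.min(0)+P.max(0))/2,4), np.round(np.ptp(P,axis=0),3))
    m=(C[...,2]>.082)&(C[...,2]<.105)&(np.hypot(C[...,0]-.485,C[...,1]-.004)<.05)
    P=C[m];rr=cv2.minAreaRect(P[:,:2].astype(np.float32)*1000);print('knob',len(P),rr,np.median(P[:,2]))
    np.savetxt(n+'k.txt',P)
    m=(np.abs(C[...,2]-.05)<.004)&(np.abs(C[...,0]-.49)<.15)&(np.abs(C[...,1]-.19)<.15); print('plate',np.round((C[m].min(0),C[m].max(0)),3))
E
```

```text
tool y [4.43753079e-01 8.96149097e-01 4.03821433e-05]
top L 948 [0.4818 0.2045 0.0757] minmax mid [0.4821 0.2053 0.1098] [0.157 0.159 0.012]
top M 555 [ 0.4339 -0.2968  0.0489] minmax mid [ 0.4344 -0.2976  0.0596] [0.103 0.106 0.011]
top S 308 [ 0.6295 -0.2589  0.029 ] minmax mid [ 0.6296 -0.2594  0.06  ] [0.066 0.065 0.011]
top blue 308 [ 0.5701 -0.1513  0.0289] minmax mid [ 0.5699 -0.1513  0.0596] [0.063 0.064 0.011]
knob 200 ((481.62103271484375, 1.9140996932983398), (51.49045944213867, 16.250839233398438), 2.893528938293457) 0.0954399610106404
plate [[0.375 0.044 0.046]
 [0.627 0.305 0.054]]
scene L 796 [0.4847 0.2055 0.0757] minmax mid [0.4836 0.2053 0.1091] [0.161 0.158 0.01 ]
scene M 374 [ 0.4362 -0.2962  0.0491] minmax mid [ 0.436  -0.2966  0.0594] [0.11  0.106 0.011]
scene S 295 [ 0.6327 -0.2581  0.029 ] minmax mid [ 0.6312 -0.2588  0.0589] [0.068 0.066 0.01 ]
scene blue 288 [ 0.5731 -0.1504  0.029 ] minmax mid [ 0.5715 -0.1513  0.0588] [0.068 0.066 0.009]
knob 154 ((484.44451904296875, 2.2877931594848633), (54.746299743652344, 16.195419311523438), 3.3020055294036865) 0.09447813335077887
plate [[0.384 0.04  0.046]
 [0.632 0.305 0.054]]
```

Average of both cameras: large (.483,.205), medium (.435,-.297), small (.631,-.259), knob (.483,.002) with the bar 3° off x. I'll go to the medium bowl's +y wall with the jaws along y.

```bash
python3 -m inch '[[[3.82,-14.81,-0.6],[0,0,2.64],0.4],[[3.82,-14.81,-0.6],[0,0,2.64],0.4],[[3.82,-14.81,-0.6],[0,0,2.64],0.4],[[3.82,-14.81,-0.6],[0,0,2.64],0.4],[[3.82,-14.81,-0.6],[0,0,2.64],0.4],[[3.82,-14.81,-0.6],[0,0,2.64],0.4],[[3.82,-14.81,-0.6],[0,0,2.64],0.4],[[3.82,-14.81,-0.6],[0,0,2.64],0.4]]' 50
```

```text
clock: 2.0
position: [0.3674, 0.0152, 0.2125]
tool_rot: [0.001, -0.0, 1.0, -0.0]
force: [1.1, 0.7, -1.0]
grip_width: 0.396
```

```bash
python3 -m inch '[[[1.35,-5.26,-1.0],[0,0,0],0.4],[[1.35,-5.26,-1.0],[0,0,0],0.4],[[1.35,-5.26,-1.0],[0,0,0],0.4],[[1.35,-5.26,-1.0],[0,0,0],0.4],[[1.35,-5.26,-1.0],[0,0,0],0.4],[[1.35,-5.26,-1.0],[0,0,0],0.4],[[1.35,-5.26,-1.0],[0,0,0],0.4],[[1.35,-5.26,-1.0],[0,0,0],0.4]]'
python3 - <<'E'
from h import *
c=cam('wrist','w1.png');print(get_state()['position'],c['xyz'],c['attitude'],c['intrinsics'])
print(imaging.place_of('bowl_medium','wrist')[:2])
E
```

```text
clock: 3.0
position: [0.4345, -0.2442, 0.1626]
tool_rot: [0.0, -0.001, 1.0, 0.0]
force: [-0.5, 0.9, 0.2]
grip_width: 0.4
[ 0.43455822 -0.2443562   0.16266385] [ 0.36767462 -0.24465623  0.30534544] [0.09411876 0.69970351 0.70190048 0.0942994 ] [[371.64829954   0.         318.62506863]
 [  0.         371.64829954 240.98238226]
 [  0.           0.           1.        ]]
[{'xy': [255.4, 220.3], 'conf': 0.95}]
```

View pics/w1.png

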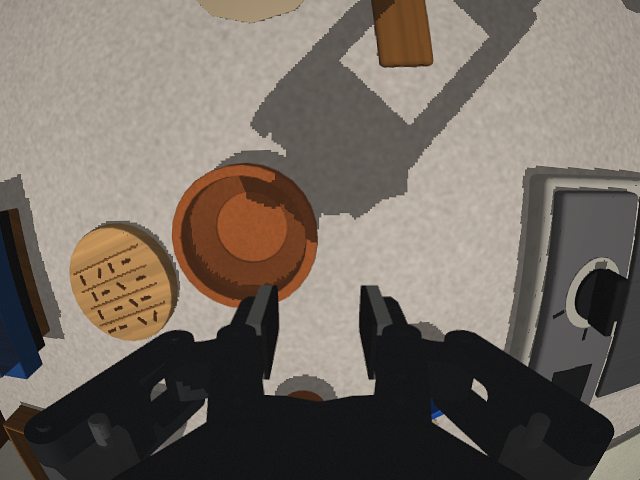

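The wrist view shows the medium bowl around (245,235), with the jaws straddling its right wall. I'll refine its centre with the wrist depth.

```bash
cat >> h.py <<'E'
def wcloud(c):
    d=c['depth'];K=c['intrinsics'];v,u=np.mgrid[:480,:640]
    x=(u-K[0,2])/K[0,0];y=(v-K[1,2])/K[1,1];t=np.hypot(x,y)+1e-9;g=np.tan(np.minimum(t,1.4))/t
    p=np.stack([x*g*d,y*g*d,d],-1);return p@rot(c).T+np.array(c['xyz'])
E
python3 - <<'E'
from h import *
C=wcloud(cam('wrist'));P=rim(C,(.435,-.297),.06,.053,.004);P=P[P[:,2]>.057]
print(len(P),circ(P),(P.min(0)+P.max(0))/2,np.ptp(P,axis=0),np.median(P[:,2]))
E
```

```text
4156 [ 0.43411648 -0.29799899  0.04854273] [ 0.43389603 -0.29845168  0.05970704] [0.10385146 0.10482655 0.00540371] 0.059867148797105446
```

```bash
python3 -m inch '[[[0,-0.08,-0.8],[0,0,0],0.4],[[0,-0.08,-1.6],[0,0,0],0.4],[[0,-0.08,-2.1],[0,0,0],0.4],[[0,-0.08,-2.36],[0,0,0],0.4],[[0,-0.08,-2.36],[0,0,0],0.4],[[0,-0.08,-2.36],[0,0,0],0.25],[[0,-0.08,-2.36],[0,0,0],0.2],[[0,-0.08,-2.36],[0,0,0],0.15]]' 50
python3 -m inch '[[[0,0,0],[0,0,0],0],[[0,0,0],[0,0,0],0],[[0,0,0],[0,0,0],0],[[0,0,0],[0,0,0],0],[[0,0,0],[0,0,0],0]]' 50
```

```text
clock: 4.15
position: [0.4349, -0.2501, 0.0448]
tool_rot: [0.001, -0.0, 1.0, -0.0]
force: [-0.4, -0.3, 0.1]
grip_width: 0.147
clock: 4.78
position: [0.4349, -0.2503, 0.0448]
tool_rot: [0.0, -0.0, 1.0, -0.0]
force: [0.3, 0.1, 6.4]
grip_width: 0.076
```

```bash
python3 -m inch '[[[0,0,0.3],[0,0,0],0],[[0,0,0.8],[0,0,0],0],[[0,0,1.4],[0,0,0],0],[[0,0,2.0],[0,0,0],0],[[0,0,2.6],[0,0,0],0],[[0,0,3.0],[0,0,0],0],[[0,0,3.2],[0,0,0],0],[[0,0,3.2],[0,0,0],0]]'
cat >> h.py <<'E'
def plane(P):
    c=P.mean(0);n=np.linalg.svd(P-c,full_matrices=False)[2][2];n*=np.sign(n[2]);return n
E
python3 - <<'E'
from h import *
s=get_state();p=s['position'];print(p,s['force'],s['grip_width'],M:=q2R(s['tool_rot'])[:,2])
C=wcloud(cam('wrist','w2.png'))
P=rim(C,(p[0],p[1]-.049),p[2]+.016,.053,.012);c=circ(P)
for i in range(3):
    r=np.hypot(P[:,0]-c[0],P[:,1]-c[1]);Q=P[(r>.045)&(r<.053)&(P[:,1]<p[1]-.015)];n=plane(Q)
    Q=Q[np.abs((Q-np.median(Q,axis=0))@n)<.004]
print(len(Q),c-np.r_[p[:2],0],plane(Q),np.median(Q[:,2])-p[2])
E
```

```text
clock: 5.78
position: [0.4345, -0.2497, 0.2045]
tool_rot: [0.0, -0.001, 1.0, -0.0]
force: [0.2, -0.2, -3.3]
grip_width: 0.076
[ 0.43452897 -0.24973717  0.20448555] [ 0.19785578 -0.15711457 -3.30996852] 0.07615964254219335 [ 4.90981953e-04 -3.43364454e-04 -9.99999821e-01]
6166 [-0.00270946 -0.0468583   0.04786951] [0.04290587 0.01328653 0.99899077] 0.014594835957555952
```

View pics/w2.png

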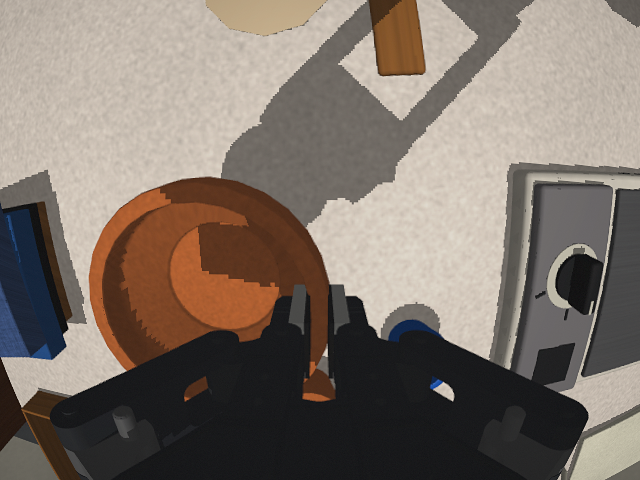

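```bash
python3 -m inch '[[[0.1,0.6,0],[0,0,0],0],[[0.2,1.8,0],[0,0,0],0],[[0.3,3.0,0],[0,0,0],0],[[0.4,4.2,0],[0,0,0],0],[[0.5,5.4,0],[0,0,0],0],[[0.6,6.6,0],[0,0,0],0],[[0.8,7.8,0],[0,0,0],0],[[0.9,8.8,0],[0,0,0],0]]'
python3 -m inch '[[[0.04,0.8,0],[0,0,0],0],[[0.07,1.27,0],[0,0,0],0],[[0.07,1.27,0],[0,0,0],0],[[0.07,1.27,0],[0,0,0],0]]'
python3 - <<'E'
from h import *
s=get_state();p=s['position'];print(p)
for n in ('top','scene','wrist'):
    c=cam(n,n+'3.png');C=wcloud(c) if n=='wrist' else cloud(c)
    H=rim(C,(p[0],p[1]-.049),p[2]+.017,.053,.012)
    k=circ(H);print(n,'M',k,(H.min(0)+H.max(0))/2,np.ptp(H,axis=0))
    r=np.hypot(H[:,0]-k[0],H[:,1]-k[1]);Q=H[(r>.045)&(r<.054)&(H[:,1]<p[1]-.015)]
    for i in range(3):
        nn=plane(Q);d=(Q-np.median(Q,axis=0))@nn;Q=Q[np.abs(d)<.004]
    print(len(Q),nn,np.median(Q[:,2])-p[2])
    L=rim(C,(.483,.205),.11,.08,.005);print('L',len(L),circ(L),(L.min(0)+L.max(0))/2,np.ptp(L,axis=0))
E
```

```text
clock: 6.82
position: [0.4789, 0.1925, 0.2029]
tool_rot: [-0.001, -0.001, 1.0, -0.0]
force: [1.1, -1.7, -1.7]
grip_width: 0.079
clock: 7.32
position: [0.4825, 0.253, 0.2031]
tool_rot: [-0.001, -0.001, 1.0, -0.001]
force: [0.2, 0.4, -2.1]
grip_width: 0.071
[0.48245067 0.25302483 0.20308379]
top M [0.48049186 0.20374769 0.04870573] [0.48118657 0.2075112  0.21997068] [0.10589359 0.11141229 0.02371698]
514 [ 0.00208813 -0.00935739  0.99995404] 0.014414447582659917
L 659 [0.48197111 0.20487565 0.07586976] [0.48215381 0.2004019  0.1098964 ] [0.15738281 0.14923339 0.00973973]
scene M [0.48453482 0.20551437 0.04893052] [0.48320758 0.2116926  0.22004367] [0.10997727 0.1177755  0.02389777]
331 [0.00636446 0.01204485 0.9999072 ] 0.013563172962828607
L 606 [0.48456428 0.20562848 0.07566731] [0.48930202 0.20523479 0.1096142 ] [0.14936259 0.15816339 0.00918265]
wrist M [0.48011063 0.2058216  0.04787604] [0.4779154  0.21010327 0.22008435] [0.09823284 0.11820875 0.0239968 ]
6142 [0.03285725 0.00794187 0.9994285 ] 0.01520275518379316
L 4063 [0.48187493 0.20509096 0.0752929 ] [0.46123388 0.21023262 0.10873142] [0.11718562 0.14781177 0.00726554]
```

View pics/scene3.png

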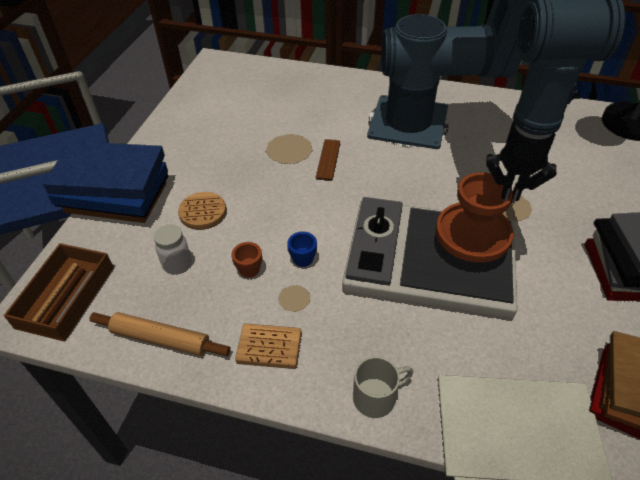

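```bash
python3 -m inch '[[[0.01,0.01,-0.5],[0,0,0],0],[[0.01,0.01,-1.0],[0,0,0],0],[[0.01,0.01,-1.4],[0,0,0],0],[[0.01,0.01,-1.6],[0,0,0],0],[[0.01,0.01,-1.68],[0,0,0],0],[[0.01,0.01,-1.7],[0,0,0],0],[[0.01,0.01,-1.7],[0,0,0],0]]'
python3 -m inch '[[[0,0,-0.02],[0,0,0],0],[[0,0,-0.04],[0,0,0],0],[[0,0,-0.04],[0,0,0],0]]'
```

```text
clock: 8.35
position: [0.484, 0.2543, 0.1198]
tool_rot: [0.001, -0.0, 1.0, 0.0]
force: [-0.2, 0.4, -2.8]
grip_width: 0.078
clock: 8.72
position: [0.4835, 0.2542, 0.1171]
tool_rot: [-0.0, -0.001, 1.0, 0.0]
force: [-0.2, -0.0, -2.5]
grip_width: 0.076
```

```bash
for i in 1 2; do python3 -m inch '[[[0,0,-0.02],[0,0,0],0],[[0,0,-0.04],[0,0,0],0],[[0,0,-0.04],[0,0,0],0]]'; done
```

```text
clock: 9.1
position: [0.4834, 0.2542, 0.115]
tool_rot: [-0.0, -0.0, 1.0, -0.0]
force: [0.9, 0.2, -2.1]
grip_width: 0.075
clock: 9.48
position: [0.4836, 0.2542, 0.1131]
tool_rot: [0.0, -0.0, 1.0, 0.0]
force: [-0.1, 0.6, -2.0]
grip_width: 0.078
```

```bash
python3 -m inch '[[[0,0,-0.01],[0,0,0],0],[[0,0,-0.02],[0,0,0],0],[[0,0,-0.02],[0,0,0],0]]'; python3 -m inch '[[[0,0,-0.01],[0,0,0],0],[[0,0,-0.02],[0,0,0],0],[[0,0,-0.02],[0,0,0],0]]'
```

```text
clock: 9.85
position: [0.4837, 0.2544, 0.1128]
tool_rot: [0.0, -0.001, 1.0, 0.0]
force: [-2.1, 0.9, 5.3]
grip_width: 0.076
clock: 10.22
position: [0.4838, 0.2547, 0.1127]
tool_rot: [0.001, -0.001, 1.0, 0.0]
force: [-4.8, 1.3, 10.2]
grip_width: 0.073
```

```bash
python3 -m inch '[[[0,0,0.02],[0,0,0],0],[[0,0,0.02],[0,0,0],0.1],[[0,0,0.02],[0,0,0],0.15],[[0,0,0.02],[0,0,0],0.22],[[0,0,0.02],[0,0,0],0.25],[[0,0,0.3],[0,0,0],0.25],[[0,0,0.8],[0,0,0],0.25],[[0,0,1.4],[0,0,0],0.25]]'
python3 - <<'E'
from h import *
p=get_state()['position'];print(p)
for n in ('top','scene','wrist'):
    c=cam(n);C=wcloud(c) if n=='wrist' else cloud(c)
    H=rim(C,(.483,.205),.128,.053,.004);k=circ(H)
    r=np.hypot(H[:,0]-k[0],H[:,1]-k[1]);Q=H[(r>.044)&(r<.054)]
    L=rim(C,(.483,.205),.11,.08,.005);l=np.hypot(*(L[:,:2]-[.483,.205]).T);L=L[l>.065]
    print(n,'M',len(H),k,plane(Q),np.median(Q[:,2]),'L',circ(L))
E
```

```text
clock: 11.22
position: [0.4834, 0.2541, 0.1824]
tool_rot: [-0.0, -0.0, 1.0, -0.0]
force: [1.3, 1.2, 0.0]
grip_width: 0.251
[0.48339885 0.25414918 0.18241106]
top M 545 [0.4819581  0.2059877  0.04886533] [-0.00103878 -0.00279038  0.99999557] 0.12754066517236468 L [0.48187494 0.20474701 0.07581626]
scene M 475 [0.4843384  0.20702703 0.04878098] [0.00255591 0.00247087 0.99999368] 0.12710465861506404 L [0.4840503  0.2055799  0.07599241]
wrist M 6039 [0.48163973 0.20664473 0.04837701] [ 0.00427136 -0.00115244  0.99999021] 0.12781165454513374 L [0.48153351 0.20526927 0.07493519]
```

The medium bowl is seated flat and centred to about 1.3 mm. Now the small one.

```bash
python3 -m inch '[[[2.95,-10.26,0],[0,0,0],1],[[2.95,-10.26,0],[0,0,0],1],[[2.95,-10.26,0],[0,0,0],1],[[2.95,-10.26,0],[0,0,0],1],[[2.95,-10.26,0],[0,0,0],1],[[2.95,-10.26,0],[0,0,0],1],[[2.95,-10.26,0],[0,0,0],1],[[2.95,-10.26,0],[0,0,0],1]]'
python3 -m inch '[[[0,0,0],[0,0,0],1],[[0,0,0],[0,0,0],1]]'
```

```text
clock: 12.38
position: [0.6216, -0.2281, 0.1802]
tool_rot: [-0.001, -0.0, 1.0, 0.0]
force: [0.7, 0.5, 0.2]
grip_width: 0.997
clock: 12.62
position: [0.6209, -0.2259, 0.1799]
tool_rot: [-0.001, -0.0, 1.0, 0.001]
force: [0.1, 0.4, -0.3]
grip_width: 1.005
```

```bash
python3 -m inch '[[[0.2,-0.65,-0.4],[0,0,0],1],[[0.2,-0.65,-0.8],[0,0,0],1],[[0.2,-0.65,-0.8],[0,0,0],1],[[0.2,-0.65,-0.8],[0,0,0],1]]'
python3 - <<'E'
from h import *
s=get_state();p=s['position'];print(p)
C=wcloud(cam('wrist','w4.png'));P=rim(C,(.631,-.2587),.06,.033,.004);P=P[P[:,2]>.057]
print(len(P),circ(P),(P.min(0)+P.max(0))/2,np.ptp(P,axis=0))
E
```

```text
clock: 13.12
position: [0.632, -0.2574, 0.142]
tool_rot: [0.0, -0.001, 1.0, -0.0]
force: [-0.1, 0.4, -0.3]
grip_width: 1.0
[ 0.63196647 -0.25737115  0.14201914]
3437 [ 0.63047413 -0.26009363  0.02874356] [ 0.63087794 -0.26008632  0.05958323] [0.0649742  0.06531045 0.00516576]
```

View pics/w4.png

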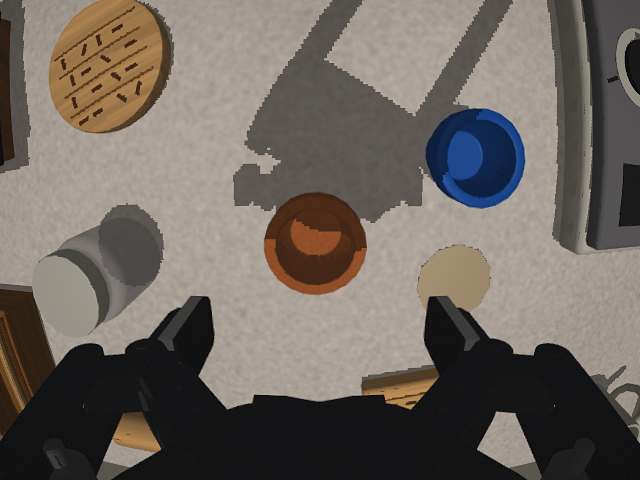

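Small red bowl at (316,243), between the jaws (195 and 445); blue one clear at (475,158).

```bash
python3 -m inch '[[[-0.02,-0.04,-0.6],[0,0,0],1],[[-0.02,-0.04,-1.2],[0,0,0],1],[[-0.02,-0.04,-1.8],[0,0,0],1],[[-0.02,-0.04,-2.07],[0,0,0],1],[[-0.02,-0.04,-2.07],[0,0,0],0.9],[[-0.02,-0.04,-2.07],[0,0,0],0.85],[[-0.02,-0.04,-2.07],[0,0,0],0.8],[[-0.02,-0.04,-2.07],[0,0,0],0.76]]' 30
python3 -m inch '[[[0,0,0],[0,0,0],0.7],[[0,0,0],[0,0,0],0.7],[[0,0,0],[0,0,0],0.6],[[0,0,0],[0,0,0],0.6]]' 30
python3 - <<'E'
from h import *
cam('wrist','w5.png')
E
```

```text
clock: 14.18
position: [0.6317, -0.2611, 0.0397]
tool_rot: [0.001, -0.001, 1.0, -0.001]
force: [-0.2, 1.5, 5.2]
grip_width: 0.766
clock: 14.68
position: [0.6317, -0.2611, 0.0397]
tool_rot: [0.001, -0.001, 1.0, -0.001]
force: [-0.5, 2.3, 5.9]
grip_width: 0.766
```

View pics/w5.png

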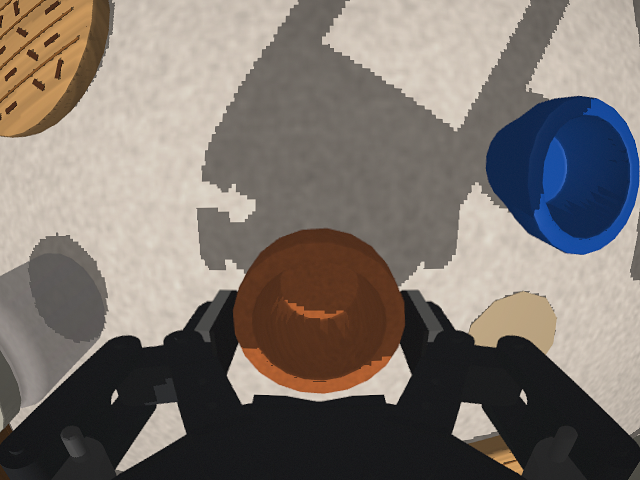

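The small bowl is held across its diameter (rim 235–405, jaws on both sides). Lift and carry.

```bash
python3 -m inch '[[[0,0,0.3],[0,0,0],0.6],[[0,0,0.8],[0,0,0],0.6],[[0,0,1.4],[0,0,0],0.6],[[0,0,2.0],[0,0,0],0.6],[[0,0,2.6],[0,0,0],0.6],[[0,0,3.1],[0,0,0],0.6],[[0,0,3.3],[0,0,0],0.6],[[0,0,3.3],[0,0,0],0.6]]'
python3 -m inch '[[[-0.2,0.6,0],[0,0,0],0.6],[[-0.5,1.8,0],[0,0,0],0.6],[[-0.9,3.0,0],[0,0,0],0.6],[[-1.3,4.2,0],[0,0,0],0.6],[[-1.7,5.4,0],[0,0,0],0.6],[[-2.1,6.6,0],[0,0,0],0.6],[[-2.5,7.8,0],[0,0,0],0.6],[[-2.8,8.7,0],[0,0,0],0.6]]'
```

```text
clock: 15.72
position: [0.6309, -0.261, 0.2035]
tool_rot: [0.001, -0.0, 1.0, -0.0]
force: [0.5, 0.4, -1.6]
grip_width: 0.762
clock: 16.73
position: [0.4887, 0.1761, 0.2014]
tool_rot: [-0.001, -0.001, 1.0, -0.0]
force: [0.2, -0.5, -0.8]
grip_width: 0.762
```

```bash
python3 -m inch '[[[-0.1,0.4,0],[0,0,0],0.6],[[-0.1,0.61,0],[0,0,0],0.6],[[-0.1,0.61,0],[0,0,0],0.6],[[-0.1,0.61,0],[0,0,0],0.6]]'
python3 - <<'E'
from h import *
p=get_state()['position'];print(p)
for n in ('top','scene','wrist'):
    c=cam(n);C=wcloud(c) if n=='wrist' else cloud(c)
    H=rim(C,p[:2],p[2]+.02,.033,.007);H=H[np.abs(H[:,1]-p[1])<.028]
    H=H[np.abs(H[:,2]-np.percentile(H[:,2],70))<.004];k=circ(H)
    r=np.hypot(H[:,0]-k[0],H[:,1]-k[1]);Q=H[(r>.024)&(r<.034)]
    L=rim(C,(.483,.2065),.128,.053,.004);l=np.hypot(*(L[:,:2]-[.483,.2065]).T);L=L[l>.042]
    print(n,'S',len(H),k,plane(Q),np.median(Q[:,2])-p[2],'M',len(L),circ(L))
E
```

```text
clock: 17.23
position: [0.486, 0.2037, 0.2022]
tool_rot: [-0.0, 0.0, 1.0, -0.0]
force: [0.9, -0.3, -0.8]
grip_width: 0.766
[0.48598533 0.20365987 0.20220087]
top S 171 [0.48672864 0.20382391 0.0302467 ] [ 0.0191262  -0.00118326  0.99981638] 0.019967546190354263 M 390 [0.4824746  0.2064199  0.04938582]
scene S 279 [0.48781866 0.20425874 0.02847819] [ 0.0062078  -0.00636086  0.9999605 ] 0.019136993994434165 M 378 [0.48408006 0.20689134 0.04898741]
wrist S 8267 [0.48427533 0.20338483 0.02811014] [ 0.0073223  -0.00172019  0.99997171] 0.020260103440945892 M 3957 [0.48188926 0.20597865 0.04859683]
```

```bash
python3 -m inch '[[[-0.07,0.05,0],[0,0,0],0.6],[[-0.07,0.05,-0.5],[0,0,0],0.6],[[-0.07,0.05,-1.0],[0,0,0],0.6],[[-0.07,0.05,-1.3],[0,0,0],0.6],[[-0.07,0.05,-1.38],[0,0,0],0.6],[[-0.07,0.05,-1.4],[0,0,0],0.6],[[-0.07,0.05,-1.4],[0,0,0],0.6]]'
python3 -m inch '[[[0,0,-0.02],[0,0,0],0.6],[[0,0,-0.04],[0,0,0],0.6],[[0,0,-0.04],[0,0,0],0.6]]'
```

```text
clock: 18.25
position: [0.4828, 0.2073, 0.1334]
tool_rot: [0.001, -0.001, 1.0, 0.0]
force: [0.3, 0.3, -0.1]
grip_width: 0.764
clock: 18.62
position: [0.4822, 0.2072, 0.1307]
tool_rot: [0.0, -0.001, 1.0, -0.0]
force: [-0.4, 0.1, -2.0]
grip_width: 0.764
```

```bash
for i in 1 2; do python3 -m inch '[[[0,0,-0.02],[0,0,0],0.6],[[0,0,-0.03],[0,0,0],0.6],[[0,0,-0.03],[0,0,0],0.6]]'; done
```

```text
clock: 19.0
position: [0.4821, 0.2071, 0.129]
tool_rot: [-0.0, -0.0, 1.0, -0.0]
force: [0.7, -0.8, -0.5]
grip_width: 0.763
clock: 19.38
position: [0.4822, 0.2071, 0.1275]
tool_rot: [-0.0, -0.0, 1.0, -0.0]
force: [-0.2, -0.2, -2.1]
grip_width: 0.765
```

```bash
for i in 1 2; do python3 -m inch '[[[0,0,-0.01],[0,0,0],0.6],[[0,0,-0.02],[0,0,0],0.6],[[0,0,-0.02],[0,0,0],0.6]]'; done
```

```text
clock: 19.75
position: [0.4821, 0.2071, 0.1266]
tool_rot: [-0.0, -0.0, 1.0, -0.0]
force: [0.5, -0.3, -0.7]
grip_width: 0.762
clock: 20.12
position: [0.4822, 0.2072, 0.1258]
tool_rot: [0.0, -0.0, 1.0, 0.0]
force: [0.1, 0.4, 0.2]
grip_width: 0.767
```

```bash
for i in 1 2; do python3 -m inch '[[[0,0,-0.01],[0,0,0],0.6],[[0,0,-0.01],[0,0,0],0.6]]'; done
```

```text
clock: 20.38
position: [0.4823, 0.2072, 0.1257]
tool_rot: [0.0, -0.001, 1.0, 0.0]
force: [-2.7, -0.5, 4.1]
grip_width: 0.765
clock: 20.62
position: [0.4823, 0.2072, 0.1258]
tool_rot: [0.0, -0.001, 1.0, 0.0]
force: [-3.1, -0.5, 8.7]
grip_width: 0.761
```

```bash
python3 -m inch '[[[0,0,0.01],[0,0,0],0.7],[[0,0,0.02],[0,0,0],0.8],[[0,0,0.02],[0,0,0],0.85],[[0,0,0.02],[0,0,0],0.9],[[0,0,0.05],[0,0,0],1],[[0,0,0.3],[0,0,0],1],[[0,0,0.8],[0,0,0],1],[[0,0,1.3],[0,0,0],1]]'
python3 - <<'E'
from h import *
p=get_state()['position'];print(p)
for n in ('top','scene','wrist'):
    c=cam(n,n+'6.png');C=wcloud(c) if n=='wrist' else cloud(c)
    H=rim(C,(.483,.207),.146,.033,.004);k=circ(H)
    r=np.hypot(H[:,0]-k[0],H[:,1]-k[1]);Q=H[(r>.024)&(r<.034)]
    L=rim(C,(.483,.2065),.128,.053,.004);l=np.hypot(*(L[:,:2]-[.483,.2065]).T);L=L[l>.042]
    print(n,'S',len(H),k,plane(Q),np.median(Q[:,2]),'M',len(L),circ(L),plane(L))
E
```

```text
clock: 21.62
position: [0.4823, 0.2072, 0.1911]
tool_rot: [0.0, -0.0, 1.0, 0.0]
force: [0.7, 0.6, -0.1]
grip_width: 1.001
[0.48228459 0.20719648 0.19110896]
top S 190 [0.48131144 0.20669105 0.02890545] [0.01428786 0.00417636 0.9998892 ] 0.1459123465801031 M 458 [0.48250174 0.20605467 0.04921928] [ 0.0052689  -0.00142856  0.9999851 ]
scene S 280 [0.48388497 0.20774481 0.02899252] [ 1.17960264e-04 -6.58428009e-03  9.99978316e-01] 0.1451277140948748 M 390 [0.48357989 0.20712492 0.04933913] [-0.00122441  0.00348226  0.99999319]
wrist S 4727 [0.48088409 0.2069882  0.02866287] [3.45922508e-03 6.65222566e-04 9.99993796e-01] 0.14580819941902035 M 6679 [0.48161007 0.20601897 0.04835346] [4.30641251e-03 1.13270600e-04 9.99990721e-01]
```

View pics/wrist6.png

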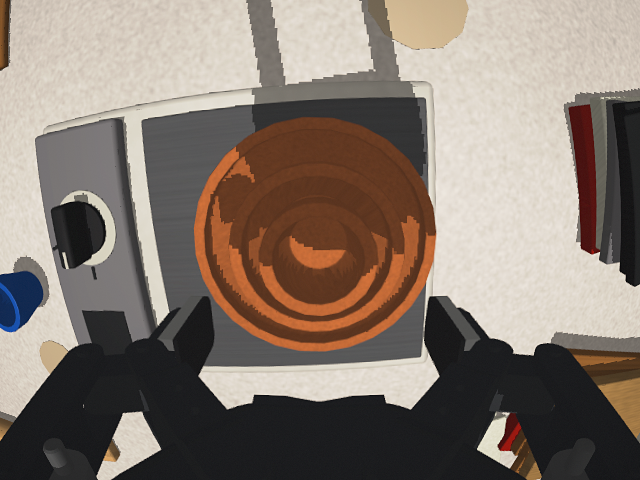

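All three are nested: concentric in the picture around (318,245), heights right, centred to about 1 mm. Now the knob.

```bash
python3 -m inch '[[[0.02,-1.2,0],[0,0,0.3],1],[[0.02,-2.4,0],[0,0,0.3],1],[[0.02,-3.5,0],[0,0,0.3],0.8],[[0.02,-4.1,-0.2],[0,0,0.3],0.6],[[0.02,-4.1,-0.8],[0,0,0.3],0.6],[[0.02,-4.1,-0.8],[0,0,0.3],0.6],[[0.02,-4.1,-0.8],[0,0,0.3],0.6]]' 40
python3 - <<'E'
from h import *
s=get_state();print(s['position'],s['joint_pos'],q2R(s['tool_rot'])[:,1])
C=wcloud(cam('wrist','w7.png'));m=(C[...,2]>.09)&(C[...,2]<.1)&(np.hypot(C[...,0]-.483,C[...,1]-.002)<.04)
P=C[m];print(len(P),cv2.minAreaRect(P[:,:2].astype(np.float32)*1000),P.mean(0))
E
```

```text
clock: 22.65
position: [0.4832, 0.0024, 0.1499]
tool_rot: [-0.0, -0.027, 1.0, 0.0]
force: [-0.5, -0.5, 0.3]
grip_width: 0.599
[0.48321888 0.00244328 0.14989771] [-2.26341900e-01  2.13825682e-01  1.80801571e+00  6.94836822e-05
  1.12008783e+00 -1.85096191e+00] [-5.37674371e-02  9.98553473e-01  1.53163730e-04]
2420 ((481.5408020019531, 1.041987419128418), (51.25807571411133, 15.747271537780762), 2.588095188140869) [0.47997473 0.00101295 0.09568282]
```

View pics/w7.png

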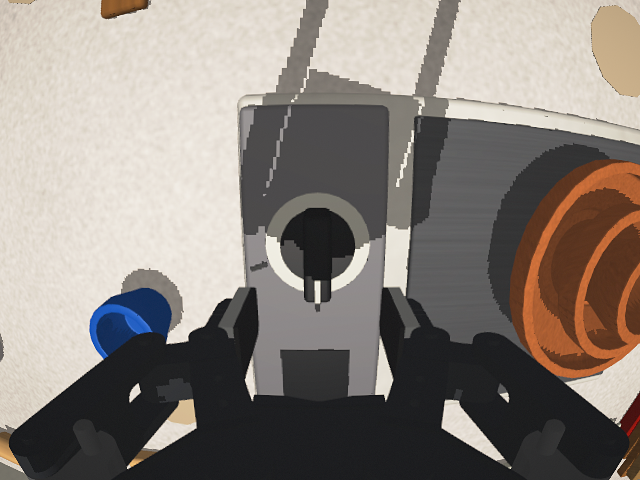

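The bar (col 318) sits between the jaws (250 and 388), aligned. Descend and grip.

```bash
python3 -m inch '[[[-0.02,-0.02,-0.6],[0,0,0],0.6],[[-0.02,-0.02,-1.2],[0,0,0],0.6],[[-0.02,-0.02,-1.5],[0,0,0],0.6],[[-0.02,-0.02,-1.5],[0,0,0],0.4],[[-0.02,-0.02,-1.5],[0,0,0],0.2],[[-0.02,-0.02,-1.5],[0,0,0],0.1],[[-0.02,-0.02,-1.5],[0,0,0],0.1],[[-0.02,-0.02,-1.5],[0,0,0],0.1]]' 40
python3 - <<'E'
from h import *
s=get_state();print(s['ft_torque'],s['force'])
E
```

```text
clock: 23.7
position: [0.4832, 0.0014, 0.0759]
tool_rot: [0.001, -0.027, 1.0, 0.0]
force: [-1.7, 3.5, 6.3]
grip_width: 0.182
[0.56405153 0.06700735 0.05855845] [-1.67251242  3.50448603  6.3015278 ]
```

```bash
python3 -m inch '[[[0,0,0],[0,0,-0.8],0.1],[[0,0,0],[0,0,-1.6],0.1],[[0,0,0],[0,0,-2.4],0.1],[[0,0,0],[0,0,-3.2],0.1],[[0,0,0],[0,0,-4.0],0.1],[[0,0,0],[0,0,-4.8],0.1],[[0,0,0],[0,0,-5.5],0.1],[[0,0,0],[0,0,-6.0],0.1]]' 40
python3 -c "
from h import *
s=get_state();print(s['ft_torque'],s['force'],q2R(s['tool_rot'])[:,1])"
python3 -m inch '[[[0,0,0],[0,0,-0.4],0.1],[[0,0,0],[0,0,-0.8],0.1],[[0,0,0],[0,0,-0.95],0.1],[[0,0,0],[0,0,-1.05],0.1],[[0,0,0],[0,0,-1.1],0.1],[[0,0,0],[0,0,-1.1],0.1]]'
python3 -c "
from h import *
s=get_state();print(s['ft_torque'],s['force'],q2R(s['tool_rot'])[:,1]);cam('top','top8.png')
C=wcloud(cam('wrist'));
m=(C[...,2]>.09)&(C[...,2]<.1)&(np.hypot(C[...,0]-.483,C[...,1]-.002)<.03);P=C[m];print(len(P),cv2.minAreaRect(P[:,:2].astype(np.float32)*1000) if len(P)>5 else 0)"
```

```text
clock: 24.7
position: [0.4828, 0.0006, 0.0759]
tool_rot: [0.001, 0.478, 0.878, -0.0]
force: [-2.2, -0.7, 7.3]
grip_width: 0.178
[-0.08835722  0.44903572  0.12806111] [-2.24238596 -0.65183888  7.29630572] [8.39643005e-01 5.43138238e-01 6.92145906e-04]
clock: 25.45
position: [0.4826, 0.0006, 0.0759]
tool_rot: [0.001, 0.558, 0.83, -0.0]
force: [-3.1, -0.6, 7.8]
grip_width: 0.178
[-0.03562624  0.45484492  0.95279273] [-3.08104589 -0.55852867  7.82445967] [9.25818341e-01 3.77968458e-01 4.94758106e-04]
5888 ((480.045654296875, 1.8526077270507812), (51.05550003051758, 38.829925537109375), 87.46131134033203)
```

The moment jumped from 0.13 to 0.95 N m at 70.9° of turn, so the knob is at its stop. Release and let it spring back.

```bash
python3 -m inch '[[[0,0,0],[0,0,0.1],0.4],[[0,0,0],[0,0,0.1],0.8],[[0,0,0],[0,0,0.1],1],[[0,0,0],[0,0,0.1],1],[[0,0,0],[0,0,0.1],1],[[0,0,0.6],[0,0,0.1],1],[[0,0,1.4],[0,0,0.1],1],[[0,0,2.2],[0,0,0.1],1]]'
python3 -m inch '[[[-0.6,-1,1],[0,0,0],1],[[-1.2,-2,1],[0,0,0],1],[[-1.8,-3,1],[0,0,0],1],[[-1.8,-4,1],[0,0,0],1],[[-1.8,-4,1],[0,0,0],1],[[-1.8,-4,1],[0,0,0],1]]'
python3 - <<'E'
from h import *
for n in ('top','scene'):
    C=cloud(cam(n,n+'9.png'))
    m=(C[...,2]>.082)&(C[...,2]<.105)&(np.hypot(C[...,0]-.483,C[...,1]-.002)<.045);P=C[m]
    print(n,cv2.minAreaRect(P[:,:2].astype(np.float32)*1000))
    for z,r in [(.146,.033),(.128,.053),(.11,.08)]:
        H=rim(C,(.483,.206),z,r,.004);H=H[np.hypot(*(H[:,:2]-[.483,.206]).T)>r-.011];print(circ(H),plane(H))
    H=rim(C,(.572,-.151),.06,.033,.005);print('blue',circ(H))
E
```

```text
clock: 26.55
position: [0.4819, 0.0012, 0.1856]
tool_rot: [-0.0, 0.552, 0.834, -0.0]
force: [1.0, -0.1, -0.4]
grip_width: 1.004
clock: 27.3
position: [0.3919, -0.1985, 0.2344]
tool_rot: [-0.001, 0.552, 0.834, 0.0]
force: [-0.3, -0.1, -0.9]
grip_width: 0.995
top ((481.30340576171875, 1.9299583435058594), (50.45871353149414, 16.323854446411133), 0.3080083727836609)
[0.48131595 0.2068115  0.0289926 ] [-0.00825597 -0.005902    0.9999485 ]
[0.48177168 0.20596339 0.04880738] [4.05943000e-04 3.78340195e-04 9.99999846e-01]
[0.48189992 0.20474473 0.07562598] [7.85146142e-04 5.41316642e-04 9.99999545e-01]
blue [ 0.57033629 -0.15131041  0.02895039]
scene ((483.9682312011719, 2.5384345054626465), (55.1467170715332, 16.18695068359375), 0.5946727991104126)
[0.48374523 0.20772222 0.02889174] [-0.00468398 -0.00344663  0.99998309]
[0.48369792 0.20707182 0.04929413] [ 0.00516514 -0.00132951  0.99998578]
[0.48394915 0.20562676 0.07597829] [-9.46970280e-04 -2.12438796e-04  9.99999529e-01]
blue [ 0.57302543 -0.15076579  0.02901542]
```

View pics/scene9.png

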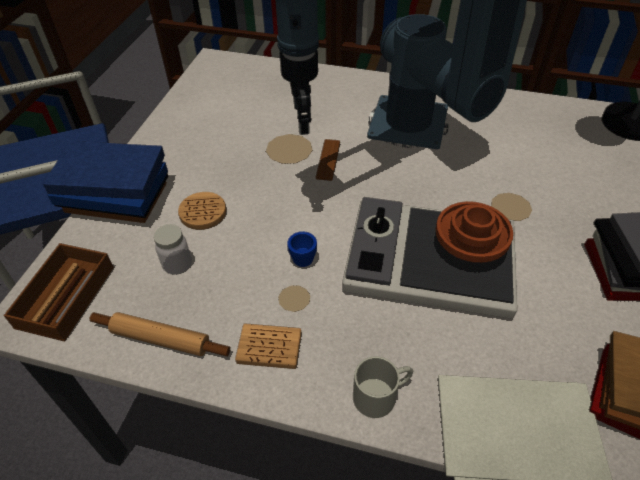

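The nest stands (475,230) and the robot is clear. The knob reads about 2.6° short of its first angle, so I'll let a second pass and check again.

```bash
python3 -m inch '[[[0,0,0],[0,0,0],1],[[0,0,0],[0,0,0],1],[[0,0,0],[0,0,0],1],[[0,0,0],[0,0,0],1],[[0,0,0],[0,0,0],1],[[0,0,0],[0,0,0],1],[[0,0,0],[0,0,0],1],[[0,0,0],[0,0,0],1]]'
python3 - <<'E'
from h import *
for n in ('top','scene'):
    C=cloud(cam(n))
    m=(C[...,2]>.082)&(C[...,2]<.105)&(np.hypot(C[...,0]-.483,C[...,1]-.002)<.045);P=C[m]
    print(n,cv2.minAreaRect(P[:,:2].astype(np.float32)*1000))
E
```

```text
clock: 28.4
position: [0.3922, -0.1989, 0.2346]
tool_rot: [0.0, 0.552, 0.834, -0.0]
force: [0.4, -0.7, -0.1]
grip_width: 0.999
top ((481.29833984375, 1.9890899658203125), (51.45547103881836, 16.39544105529785), 0.27020204067230225)
scene ((483.8556823730469, 2.5080904960632324), (53.87360763549805, 15.952094078063965), 0.3702678084373474)
```

```bash
python3 -c "
from cell import close_job
print(close_job())"
```

```text
the job is handed in; nothing more can be done
None
```

I nested the medium bowl in the large one and the small bowl in the medium one, twisted the start knob to its stop, let it go and handed the job in at about 28.5 s.

- **Nest:** the last camera checks put the medium and small bowl rims at the seated heights. All three rims are level to within about 0.6°. Neighbouring bowls are centred to about 1–1.5 mm, and each bowl touched down at about 10 N or less.
- **Knob:** the wrist moment jumped from 0.13 to 0.95 N m after about 71° of turn, which shows the stop was reached. After release it sprang back, but both cameras read it about 2.6° (0.045 rad) short of its starting angle, and another second of waiting did not change that. I took this as friction and left it alone.
- **Other objects:** the blue bowl measured unmoved. The rest I checked only by eye in the last scene picture, where nothing looks moved. The gripper is open and clear of everything.

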